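# Tip the slide carton down flat and shut the case

### The job

The lid of the blue case cannot close because one carton of slides stands on end in it. Using only the fingertips or the outside of the fingers, push the tall carton over so that it lies flat on its broad side in the free space of the case, then push the thrown-back lid over from behind so that it falls fully shut. Do not pick up or carry anything: the cartons stay in the case, the low carton stays standing where it is, and the things around the case are left alone.

Things in the scene. Friction and masses are not known exactly. Their poses are not given: they have to be found in the camera images.
- case: open blue storage case with a grey foam floor, fixed to the bench; 126 mm deep (its x), 216 mm long (its y), rim 58 mm high, walls 3 mm thick. Origin at the middle of its underside on the bench; x points to its hinge side (away from the robot at yaw 0), y along its length, z up. Inside 120 by 210 mm, floor 16 mm above the bench; with the lid shut 62 mm of room above the floor
- lid_hinge (a point): middle of the lid's hinge axis: 67 mm along the case's +x from its origin, 59 mm above the bench; the axis runs along the case's y. Axes as the case's
- lid_edge (a point): middle of the free (front) edge of the lid's flat outer face. The lid is a shell 132 mm from hinge to free edge, 220 mm wide, 23 mm deep. Thrown back, this point stands 175 mm above the bench and 67 mm past the hinge along the case's +x; from there the outer face (the back of the lid) slopes down to 22 mm past the hinge. Axes turn with the lid and equal the case's when it is shut
- case_lid (a joint): lid angle in rad: 0 fully shut, 1.92 thrown back as far as it goes (20 degrees past upright, where it rests at the start). The lid weighs 110 g; pushed from behind to below about 1.2 rad it sinks shut by itself in 2 to 4 s, slowed by a stiff hinge
- tall_carton_centre (a point): centre of the white and blue slide carton that stands on end: 82 mm tall (its top 98 mm above the bench), 56 mm wide along the case's x, 30 mm thick along its y, 80 to 170 g. It stands in one half of the case, the low carton in the other, free space between. Axes: y along the 82 mm, z the 30 mm, x the 56 mm. Centre 57 mm high while standing, 31 mm when lying on its broad side
- low_carton_centre (a point): centre of the other carton of slides, standing on its long narrow side in the other half of the case: 30 mm thick (along the case's y, its own x), 80 mm long (along the case's x, its own y), 52 mm tall (z)
- dropper: amber dropper bottle with red collar, 31 mm across, 87 mm tall, standing beside the case; origin at the middle of its underside, z up
- jar: specimen jar with blue cap, 52 mm across, 64 mm tall, standing beside the case; origin at the middle of its underside, z up
- petri: petri dish, 55 mm across, 14 mm high, lying in front of the case; origin at the middle of its underside, z up
There are look-alikes about, which are no part of the job. Leave any turquoise or yellow look-alike of the part that bears low_carton_centre alone.

How it is judged:
On the way, in this order (a step that is already met when the one before it is completed fails the run):
1. the tall carton lies on its broad side in the case while the lid is still thrown back (height (world z) of tall_carton_centre below 0.038 m and value of joint case_lid above 1.4 rad), for 0.2 s.
2. the lid is shut (value of joint case_lid below 0.05 rad), for 0.2 s.
At the end, for the whole second after the job is handed in: the lid is shut (joint below 0.05 rad), the formerly tall carton rests on its broad side inside the case (centre less than 38 mm above the bench), and the low carton still stands (tilt below 0.2 rad) (value of joint case_lid below 0.05 rad and height (world z) of tall_carton_centre below 0.038 m and x of tall_carton_centre in the frame of case between -0.06 and 0.06 m and y of tall_carton_centre in the frame of case between -0.1 and 0.1 m and angle between low_carton_centre's own z axis and vertical below 0.2 rad and linear speed of tall_carton below 0.02 m/s); the robot touches nothing.
It fails at once if the tall carton is lifted off the floor of the case (height (world z) of tall_carton_centre above 0.075 m).
It fails at once if the low carton is lifted, shoved more than 25 mm or knocked over (distance of low_carton_centre from where it was at the start of the episode above 0.025 m or angle between low_carton_centre's own z axis and vertical above 0.5 rad).
It fails at once if the dropper bottle, the jar or the petri dish is moved more than 20 mm or toppled (distance of any of dropper, jar, petri from where it was at the start of the episode above 0.02 m or angle between any of dropper, jar's own z axis and vertical above 0.5 rad).
It also fails if it takes over 48 s, if anything falls off the work surface, if the arm or the gripper's body presses on something with over 40 N, if the wrist force passes 120 N, or if a joint passes its speed limit or range.

### The arm

A 6-joint arm with a two-finger parallel gripper is mounted at the origin on a cart in front of the work surface, level with it; the furniture and walls round the work are solid. World frame = base frame: x ahead of the robot, y to its left, z up, the work surface at z = 0. Lengths are in m, angles in rad, forces in N, time in s.
With the tool pointing down it reaches from about 0.375 to 0.9 m from the base axis. Payload 3.1 kg.
Tool frame: the origin (TCP) lies at the very end of the fingers, on their centre line; the grasp point (between the pads) lies behind it (robot.grasp_offset is the z of the grasp point in the tool frame, in m); z points along the fingers, y is the line along which they close (so a half turn about z gives the same grasp; the last joint's range is limited). The gripper opens to 85 mm and grips with 20 to 120 N. Pads are 22 mm wide; open, the fingers measure 114 mm over their backs; the gripper's body (76 mm by 85 mm) begins 54 mm behind the grasp point. The pads swing forward as they close: fully open they stand 13 mm farther back than shut.
Start: joints at [-1.486, 0.527, 1.433, -0, 1.181, -0.178], TCP at [0.162, -0.604, 0.231] pointing down, gripper open.
Joint ranges: [-3.08, 3.08], [-0.75, 2.2], [0.22, 2.44], [-1.43, 4.57], [0, 2.65], [-2.85, 2.85]. Speed limits (rad/s): [2.79, 2.79, 3.14, 3.14, 3.14, 3.14].

### API

Orientations are given as a 3x3 rotation matrix whose columns are the frame's x, y, z axes.
In Python, from bench import robot, viewer gives the robot as it stands.
- The arm moves only by the tool jog_arm, never from a script. Its argument "series" is a list of rows, each a list of 7 numbers: the shift along the tool's x, y, z in m, then the turn, a rotation vector about the tool's x, y, z in degrees, then the closure, from -1 (fully open) to 1 (shut). In form: [[dx, dy, dz, ax, ay, az, fingers], ...]. A call has exactly 10 rows; each row shifts and turns the commanded pose from where the row before left it, along the tool's axes as they then stand; what a row does not reach is not made up. A row lasts 1/10 s, in which the tool goes at most 50 mm and 8.59 degrees, less where a joint would pass 70% of its speed; a pose out of reach is approached as far as the arm can. A call with a gripper value outside its range is refused whole. The fingers move at their own pace and stop on an object; the grip force is fixed at half the most. Time passes only in rows, so rows that do not move let the fingers close, or fill a call up. It gives the time, the measured TCP pose, the force, the opening and the grip force at its end, in the units of the state.
- robot.sense(): the state, without advancing time (a new reading comes with each control period).
- viewer.snapshot(name): name is "scene" or "top"; returns (picture, depth): 384x512x3 uint8, red, green, blue; 384x512 float32, m along the optical axis (not along the pixel's ray), 0 where there is no reading.
- viewer.calibration(name): a dict with "K" (3x3 intrinsics, pixels), "D" ([k1, k2, p1, p2, k3] as OpenCV has them; the pictures are not rectified), "rvec" (rotation vector, rad) and "tvec" (3), from world to camera coordinates, as OpenCV has them. Camera axes: x right, y down, z forward; pixel columns grow to the right and rows downward; lengths in m; the calibration is good to about 2 mm. A picture is of the moment at which its call begins. calibration takes no time and is no camera call.
- robot.close_job(): hands the job in; it is judged then, once.
The state is a dict: "time": time; "joint_pos": joint angles; "qd": joint speeds; "tau": joint torques, N m; "eef_pos": TCP position; "ee_rot": TCP orientation; "ft_force": force on the tool from outside, world axes, zero at the start; "torque": the same for the moment, N m; "finger_gap": finger opening in m; "grasp_force": force on a finger pad.
Only numpy, scipy, OpenCV 4.12 (cv2) and the standard library are available. Lean on these libraries where they do the work, as an engineer would, in place of code of your own. Each camera call takes 0.05 s, during which the arm holds its last target. There are 200 camera calls.

## Working session

There is one attempt and no reset: what is moved stays moved. The work goes in short steps, Python scripts to look and compute and a tool call to move; the robot and the scene stay as the last step left them, time stands still between calls to the robot, and variables do not carry over. Pictures are saved under pics/ and viewed, at most 10 in all, crops included, and the job is handed in when it is done.

Besides the shell and the picture viewer there is one more tool, called after "Emit:" as a command line: name --pt "numbers of a row" for each row, then --argument value for the rest. jog_arm: Moves the arm, as the interface text tells. Its arguments: {"type":"object","properties":{"series":{"type":"array"}},"required":["series"]}

```bash
mkdir -p pics; cat > h.py <<'E'
import numpy as np, cv2
from bench import robot, viewer
def snap(n):
    p,d=viewer.snapshot(n); np.savez(f'/tmp/{n}.npz',p=p,d=d); return p,d
def load(n):
    z=np.load(f'/tmp/{n}.npz'); return z['p'],z['d']
def world(n,uv,d):
    c=viewer.calibration(n); uv=np.array(uv,float).reshape(-1,1,2)
    q=cv2.undistortPoints(uv,np.array(c['K']),np.array(c['D'])).reshape(-1,2)
    R=cv2.Rodrigues(np.array(c['rvec'],float))[0]
    d=np.asarray(d,float).reshape(-1,1)
    return (np.c_[q,np.ones(len(q))]*d-np.array(c['tvec']).reshape(1,3))@R
def cloud(n):
    p,d=load(n); v,u=np.nonzero(d>0); return np.c_[u,v],world(n,np.c_[u,v],d[v,u]),p[v,u]
E
python3 - <<'E'
from h import *
for n in('scene','top'):
    p,d=snap(n); cv2.imwrite(f'pics/{n}0.png',cv2.resize(p[:,:,::-1],(800,600)))
s=robot.sense(); print(s['time'],s['eef_pos'],np.round(s['ee_rot'],3),robot.grasp_offset,s['ft_force'])
E
```

```text
0.1 [ 0.1623379  -0.60286891  0.23042396] [[ 0.966  0.26  -0.   ]
 [ 0.26  -0.966  0.002]
 [ 0.    -0.002 -1.   ]] -0.0187 [-0.53091017 -0.43318723  0.24683596]
```

View pics/scene0.png

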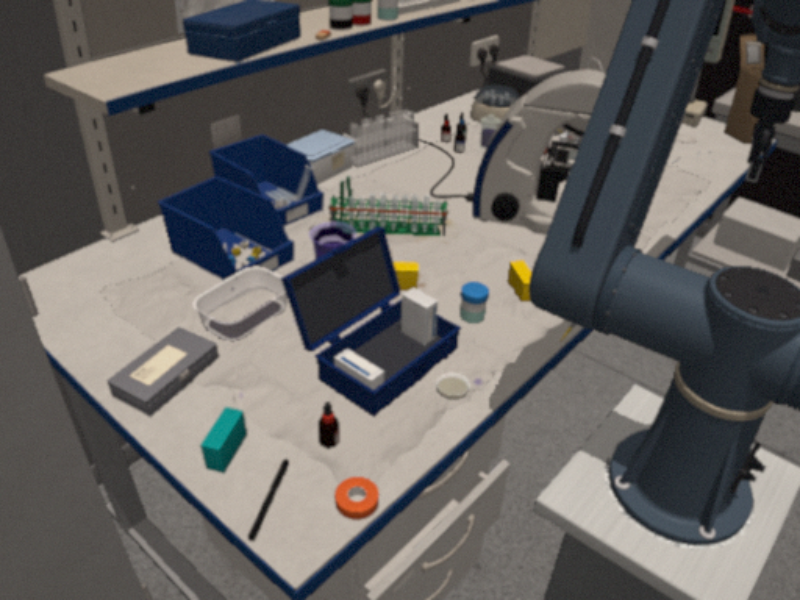

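View pics/top0.png

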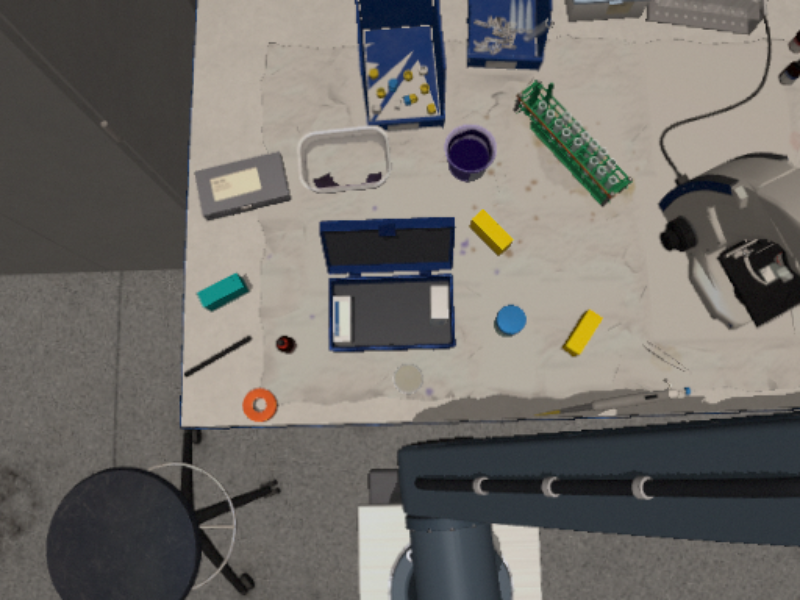

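The top view shows the case at about (391,313). The tall carton is at (440,302) on the right (−y), and the low one at (341,318) on the left. The jar is at (511,320), dropper at (285,344), petri at (408,378). Look-alikes: turquoise (222,291) and yellow (491,231), (582,333), all outside the case, so left alone. Next I measure and check with one crop.

```bash
python3 - <<'E'
from h import *
p,d=load('top'); c=p[125:250,190:350]; cv2.imwrite('pics/crop.png',cv2.resize(c[:,:,::-1],(800,625)[:1]+(600,),interpolation=cv2.INTER_CUBIC))
uv,w,col=cloud('top')
def box(lo,hi,m=None):
    k=np.all((w>lo)&(w<hi),1); return w[k],col[k]
def rep(n,q):
    r=cv2.minAreaRect(q[:,:2].astype(np.float32)); print(n,len(q),np.round(r[0],4),np.round(r[1],4),round(r[2],1),'z',np.round(np.percentile(q[:,2],[5,50,95]),4))
S=512/800
def near(u,v,r,zlo,zhi):
    k=(np.hypot(uv[:,0]-u*S,uv[:,1]-v*S)<r)&(w[:,2]>zlo)&(w[:,2]<zhi); return w[k]
rep('tall',near(440,302,18,.088,.11))
rep('low',near(341,318,20,.06,.078))
rep('jar',near(511,320,14,.05,.08)); rep('dropper',near(285,344,10,.03,.1)); rep('petri',near(408,378,14,.008,.03))
rep('rim',near(391,313,60,.05,.063))
rep('lid',near(388,245,55,.1,.19)); rep('lidtop',near(388,225,50,.165,.19))
rep('yellow',near(491,231,16,.015,.08))
rep('cup',near(470,153,20,.03,.2)); 
rep('tray',near(343,160,40,.02,.2))
rep('floor',near(391,313,12,.0,.03))
E
```

```text
tall 258 [0.4905 0.0094] [0.0295 0.0562] 88.2 z [0.0924 0.0977 0.101 ]
low 330 [0.4725 0.1816] [0.0381 0.1049] 89.6 z [0.063  0.0682 0.0719]
jar 300 [ 0.4623 -0.1169] [0.0517 0.0503] 73.7 z [0.0579 0.0634 0.0677]
dropper 113 [0.4326 0.2826] [0.03   0.0295] 62.5 z [0.0369 0.0499 0.0852]
petri 382 [0.3684 0.0597] [0.0657 0.0692] 46.1 z [0.0086 0.0138 0.0177]
rim 1018 [0.4941 0.0912] [0.2206 0.1553] 89.7 z [0.0528 0.0582 0.0623]
lid 1778 [0.5444 0.0946] [0.2202 0.1523] 86.9 z [0.1027 0.1434 0.183 ]
lidtop 647 [0.6003 0.0925] [0.0344 0.2197] 0.2 z [0.174  0.1793 0.1866]
yellow 388 [ 0.6289 -0.093 ] [0.0807 0.0312] 42.2 z [0.0227 0.051  0.0554]
cup 906 [ 0.7725 -0.058 ] [0.0933 0.0917] 86.7 z [0.037  0.0454 0.0835]
tray 957 [0.7659 0.189 ] [0.2072 0.2809] 69.5 z [0.0222 0.049  0.0585]
floor 450 [0.4867 0.091 ] [0.0651 0.0668] 88.8 z [0.0121 0.0161 0.0198]
```

View pics/crop.png

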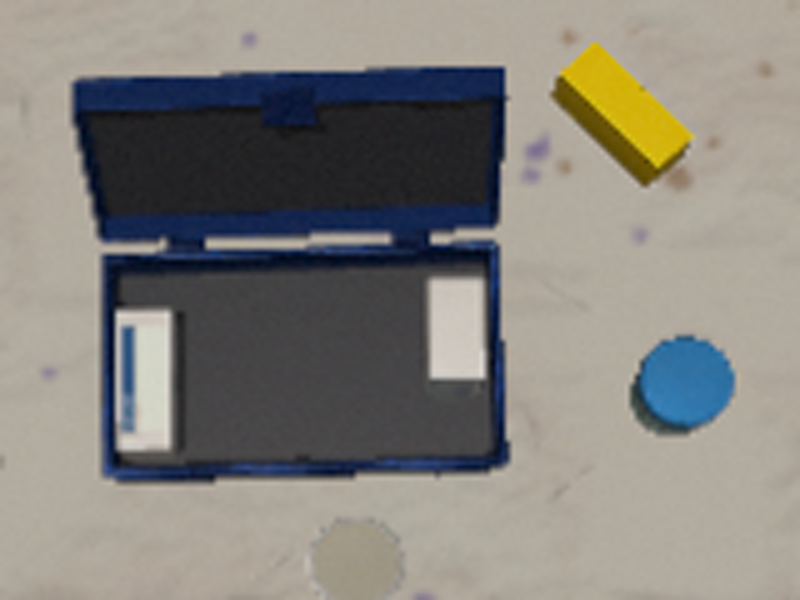

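The case sits at yaw ≈ 0, centre about (0.476, 0.091), and the sizes match what was given. Plan: with the fingers shut, push the tall carton at its top toward +y from the −y side.

Emit:
jog_arm --pt "0 0 0 0 0 7.5 1" --pt "0 0 0 0 0 7.5 1" --pt "0.025 -0.042 0 0 0 0 1" --pt "0.025 -0.042 0 0 0 0 1" --pt "0.025 -0.042 0 0 0 0 1" --pt "0.025 -0.042 0 0 0 0 1" --pt "0.025 -0.042 0 0 0 0 1" --pt "0.025 -0.042 0 0 0 0 1" --pt "0.025 -0.042 0 0 0 0 1" --pt "0.025 -0.042 0 0 0 0 1"

```text
time: 1.1
eef_pos: [0.3626, -0.2654, 0.2312]
ee_rot: [[1.0, 0.0, -0.0], [0.0, -1.0, 0.0], [-0.0, -0.0, -1.0]]
ft_force: [0.9, 0.1, -0.9]
finger_gap: -0.0001
grasp_force: 0.0
```

Emit:
jog_arm --pt "0.022 -0.036 0 0 0 0 1" --pt "0.022 -0.036 0 0 0 0 1" --pt "0.022 -0.036 0 0 0 0 1" --pt "0.022 -0.036 0 0 0 0 1" --pt "0.02 -0.036 0 0 0 0 1" --pt "0.02 -0.035 0 0 0 0 1" --pt "0 0 0.037 0 0 0 1" --pt "0 0 0.037 0 0 0 1" --pt "0 0 0.037 0 0 0 1" --pt "0 0 0.035 0 0 0 1"

```text
time: 2.1
eef_pos: [0.4896, -0.0518, 0.0838]
ee_rot: [[1.0, 0.002, -0.0], [0.002, -1.0, 0.0], [-0.0, -0.0, -1.0]]
ft_force: [-0.8, -0.8, -0.0]
finger_gap: 0.0001
grasp_force: 0.0
```

```bash
python3 - <<'E'
from h import *
s=robot.sense(); print(s['eef_pos'],s['ft_force'])
p,d=snap('scene'); cv2.imwrite('pics/s1.png',cv2.resize(p[140:280,150:350][:,:,::-1],(800,560),interpolation=cv2.INTER_CUBIC))
E
```

```text
[ 0.48964401 -0.0517862   0.083836  ] [-0.77596341 -0.83357611 -0.02092222]
```

View pics/s1.png

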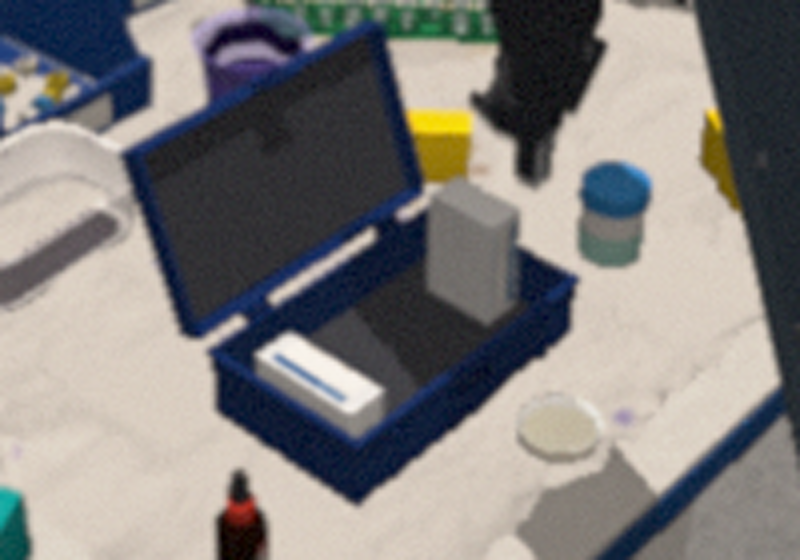

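The closed fingertips (crop 535,175) are just behind the tall carton (475,250), clear of the jar (615,215). Pushing now.

Emit:
jog_arm --pt "0 -0.013 0 0 0 0 1" --pt "0 -0.01 0 0 0 0 1" --pt "0 -0.008 0 0 0 0 1" --pt "0 -0.008 0 0 0 0 1" --pt "0 -0.008 0 0 0 0 1" --pt "0 -0.008 0 0 0 0 1" --pt "0 -0.008 0 0 0 0 1" --pt "0 -0.008 0 0 0 0 1" --pt "0 -0.008 0 0 0 0 1" --pt "0 0 0 0 0 0 1"

```text
time: 3.15
eef_pos: [0.4895, 0.0278, 0.0852]
ee_rot: [[1.0, 0.002, -0.001], [0.002, -1.0, 0.0], [-0.001, -0.0, -1.0]]
ft_force: [0.4, -1.0, -0.4]
finger_gap: -0.0003
grasp_force: 0.0
```

```bash
python3 - <<'E'
from h import *
p,d=snap('scene'); cv2.imwrite('pics/s2.png',cv2.resize(p[140:280,150:350][:,:,::-1],(800,560),interpolation=cv2.INTER_CUBIC))
E
```

```text
(no output)
```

View pics/s2.png

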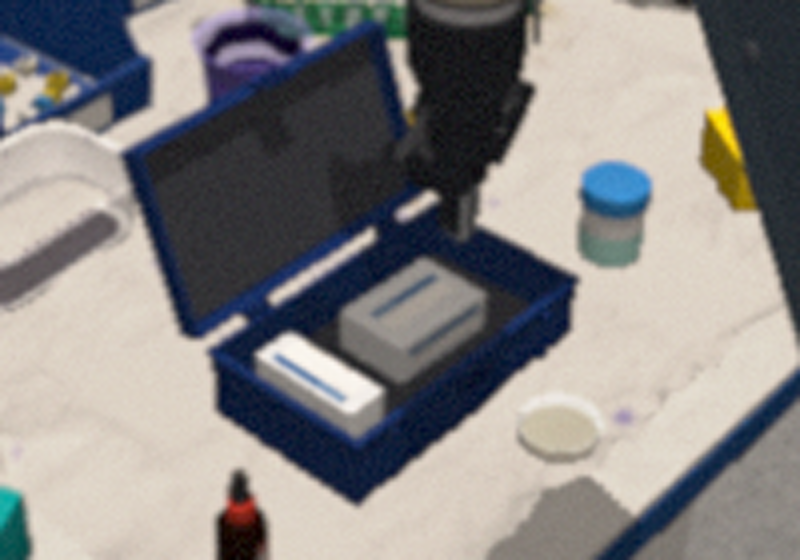

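The carton lies flat (415,320), the low one still stands and the lid is still back. Now over the top of the lid to get behind it.

Emit:
jog_arm --pt "0 0 -0.043 0 0 0 1" --pt "0 0 -0.043 0 0 0 1" --pt "0 0 -0.043 0 0 0 1" --pt "0 0 -0.043 0 0 0 1" --pt "0.029 -0.01 0 0 0 0 1" --pt "0.029 -0.01 0 0 0 0 1" --pt "0.029 -0.01 0 0 0 0 1" --pt "0.029 -0.01 0 0 0 0 1" --pt "0.029 -0.01 0 0 0 0 1" --pt "0.029 -0.01 0 0 0 0 1"

```text
time: 4.2
eef_pos: [0.6646, 0.0869, 0.2569]
ee_rot: [[1.0, 0.0, -0.001], [0.0, -1.0, -0.0], [-0.001, 0.0, -1.0]]
ft_force: [-0.5, -0.4, -0.9]
finger_gap: 0.0001
grasp_force: 0.0
```

Emit:
jog_arm --pt "0 0 0.02 0 0 0 1" --pt "0 0 0.03 0 0 0 1" --pt "0 0 0.03 0 0 0 1" --pt "0 0 0.03 0 0 0 1" --pt "0 0 0 0 0 0 1" --pt "-0.01 0 0 0 0 0 1" --pt "-0.01 0 0 0 0 0 1" --pt "0 0 0 0 0 0 1" --pt "0 0 0 0 0 0 1" --pt "0 0 0 0 0 0 1"

```text
time: 5.2
eef_pos: [0.6445, 0.0869, 0.1486]
ee_rot: [[1.0, 0.001, 0.003], [0.001, -1.0, -0.0], [0.003, 0.0, -1.0]]
ft_force: [0.8, -0.1, -0.4]
finger_gap: -0.0004
grasp_force: 0.0
```

```bash
python3 - <<'E'
from h import *
p,d=snap('scene'); cv2.imwrite('pics/s3.png',cv2.resize(p[100:280,130:370][:,:,::-1],(800,600),interpolation=cv2.INTER_CUBIC))
E
```

```text
(no output)
```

View pics/s3.png

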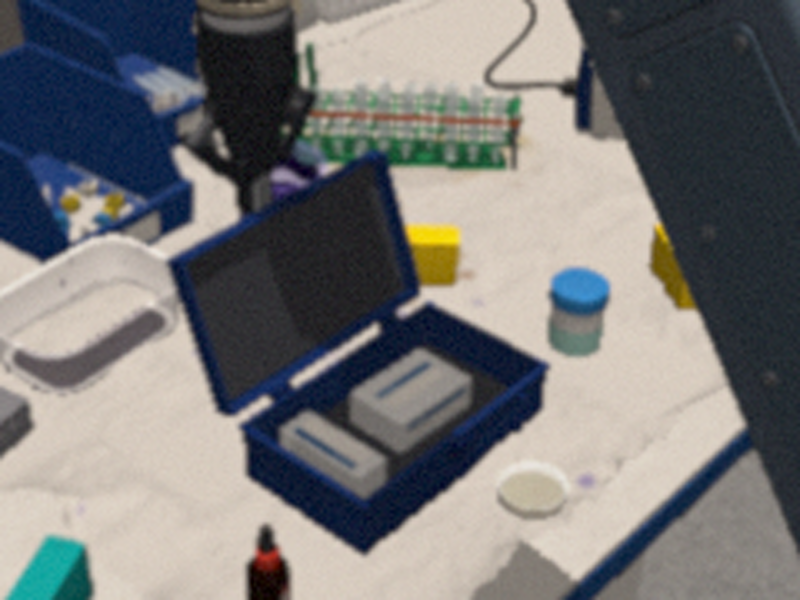

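The fingertips (255,195) are behind the lid's top edge and touching nothing. Pushing toward the robot.

Emit:
jog_arm --pt "-0.01 0 0 0 0 0 1" --pt "-0.01 0 0 0 0 0 1" --pt "-0.01 0 0 0 0 0 1" --pt "-0.01 0 0 0 0 0 1" --pt "-0.01 0 0 0 0 0 1" --pt "-0.01 0 0 0 0 0 1" --pt "-0.01 0 0 0 0 0 1" --pt "-0.01 0 0 0 0 0 1" --pt "-0.01 0 0 0 0 0 1" --pt "-0.01 0 0 0 0 0 1"

```text
time: 6.25
eef_pos: [0.5418, 0.0869, 0.1468]
ee_rot: [[1.0, 0.001, -0.002], [0.001, -1.0, 0.0], [-0.002, -0.0, -1.0]]
ft_force: [-0.4, -0.2, -0.4]
finger_gap: -0.0002
grasp_force: 0.2
```

Emit:
jog_arm --pt "-0.01 0 0 0 0 0 1" --pt "-0.01 0 0 0 0 0 1" --pt "-0.01 0 0 0 0 0 1" --pt "0 0 0 0 0 0 1" --pt "0 0 0 0 0 0 1" --pt "0 0 0 0 0 0 1" --pt "0 0 -0.02 0 0 0 1" --pt "0 0 -0.03 0 0 0 1" --pt "0 0 -0.03 0 0 0 1" --pt "0 0 -0.03 0 0 0 1"

```text
time: 7.25
eef_pos: [0.5141, 0.0868, 0.2584]
ee_rot: [[1.0, 0.001, 0.0], [0.001, -1.0, 0.0], [0.0, -0.0, -1.0]]
ft_force: [1.0, -0.6, 0.2]
finger_gap: 0.0001
grasp_force: 0.0
```

Emit:
jog_arm --pt "0 0 0 0 0 0 1" --pt "0 0 0 0 0 0 1" --pt "0 0 0 0 0 0 1" --pt "0 0 0 0 0 0 1" --pt "0 0 0 0 0 0 1" --pt "0 0 0 0 0 0 1" --pt "0 0 0 0 0 0 1" --pt "0 0 0 0 0 0 1" --pt "0 0 0 0 0 0 1" --pt "0 0 0 0 0 0 1"

```text
time: 8.25
eef_pos: [0.5137, 0.0868, 0.2573]
ee_rot: [[1.0, 0.001, 0.0], [0.001, -1.0, 0.0], [0.0, -0.0, -1.0]]
ft_force: [-0.0, 0.5, -0.1]
finger_gap: -0.0001
grasp_force: 0.0
```

Emit:
jog_arm --pt "0 0 0 0 0 0 1" --pt "0 0 0 0 0 0 1" --pt "0 0 0 0 0 0 1" --pt "0 0 0 0 0 0 1" --pt "0 0 0 0 0 0 1" --pt "0 0 0 0 0 0 1" --pt "0 0 0 0 0 0 1" --pt "0 0 0 0 0 0 1" --pt "0 0 0 0 0 0 1" --pt "0 0 0 0 0 0 1"

```text
time: 9.25
eef_pos: [0.5137, 0.0868, 0.2573]
ee_rot: [[1.0, 0.001, -0.0], [0.001, -1.0, 0.0], [-0.0, -0.0, -1.0]]
ft_force: [0.4, -0.8, 0.0]
finger_gap: -0.0002
grasp_force: 0.0
```

Emit:
jog_arm --pt "0 0 0 0 0 0 1" --pt "0 0 0 0 0 0 1" --pt "0 0 0 0 0 0 1" --pt "0 0 0 0 0 0 1" --pt "0 0 0 0 0 0 1" --pt "0 0 0 0 0 0 1" --pt "0 0 0 0 0 0 1" --pt "0 0 0 0 0 0 1" --pt "0 0 0 0 0 0 1" --pt "0 0 0 0 0 0 1"

```text
time: 10.25
eef_pos: [0.5137, 0.0869, 0.2573]
ee_rot: [[1.0, 0.001, 0.0], [0.001, -1.0, 0.0], [0.0, -0.0, -1.0]]
ft_force: [0.5, 0.8, -0.3]
finger_gap: 0.0002
grasp_force: 0.0
```

```bash
python3 - <<'E'
from h import *
p,d=snap('scene'); cv2.imwrite('pics/s4.png',cv2.resize(p[100:280,130:370][:,:,::-1],(800,600),interpolation=cv2.INTER_CUBIC))
uv,w,c=cloud('scene')
for x in (.42,.45,.48,.51,.53):
  k=(abs(w[:,0]-x)<.006)&(abs(w[:,1]-.12)<.06); print(x,np.round(np.percentile(w[k,2],[10,50,90]),4))
E
```

```text
0.42 [0.0021 0.0447 0.5682]
0.45 [0.0816 0.5422 0.5886]
0.48 [0.0839 0.4545 0.5547]
0.51 [0.0836 0.3659 0.5498]
0.53 [0.0823 0.449  0.5644]
```

View pics/s4.png

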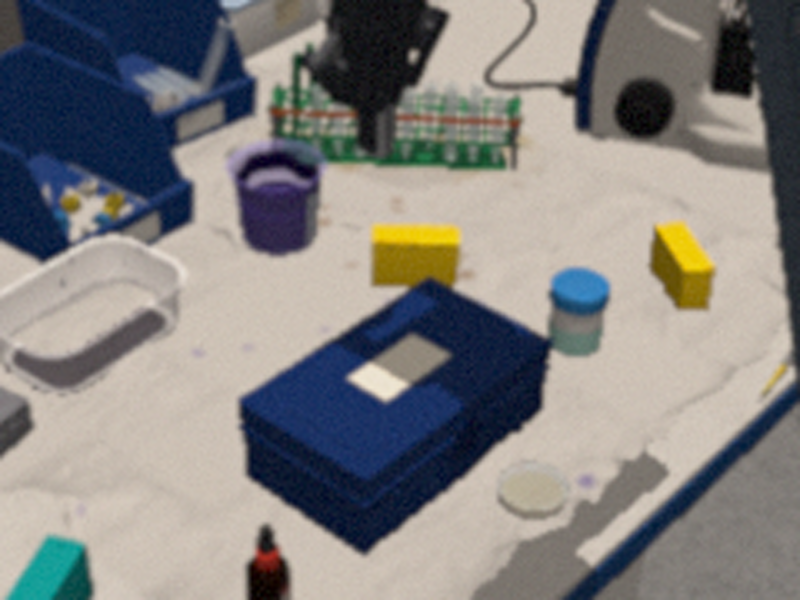

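The lid lies flat on the case (395,380), about 0.083 m high from front to back, and the arm is clear of it.

```bash
python3 -c "
from bench import robot; print(robot.close_job())"
```

```text
the job is handed in; nothing more can be done
None
```

I pushed the tall carton flat and pushed the lid shut, then handed the job in at about 10 s of the 48 s allowed; the hand-in gave no verdict, but the last picture shows the lid fully shut, the things around the case undisturbed and the arm clear.

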